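# Free the stuck tray of a laptop disc drive with the ejector pin

## Robot

A 7-joint arm with a two-finger parallel gripper is mounted at the origin on the work surface. World frame = base frame: x ahead of the robot, y to its left, z up, the work surface at z = 0. Lengths are in m, angles in degrees, forces in N, time in s.
With the tool pointing down it reaches from about 0.4 to 0.85 m from the base axis. Payload 10.4 kg.
Tool frame: the origin (TCP) lies at the very end of the fingers, on their centre line; the grasp point (between the pads) lies 19 mm behind it; z points along the fingers, y is the line along which they close (so a half turn about z gives the same grasp; the last joint's range is limited). The gripper opens to 87 mm and grips with 3 to 60 N. Pads are 19 mm wide; open, the fingers measure 117 mm over their backs; the gripper's body (75 mm by 190 mm) begins 51 mm behind the grasp point.
Start: joints at [66.257, 19.034, -3.707, 83.658, 1.238, 77.344, -5.071], TCP at [0.239, -0.578, 0.223] pointing down, gripper open.
Joint ranges: [-148.97, 148.97], [-28.65, 121.19], [-84.17, 76.75], [9.2, 138.47], [-72.65, 252.65], [3.7, 117.97], [-149.18, 149.18]. Speed limits (degrees/s): [127.2, 127.2, 159.86, 159.86, 180, 180, 180].

## Interface

Orientations are given as [roll, pitch, yaw] about the fixed x, y, z axes, in that order (R = Rz(yaw) Ry(pitch) Rx(roll)).
In Python, from cell import get_obs, cams, ticket gives the robot as it stands. The module is installed in compiled form; this text tells all that it offers.
- The arm moves only by the shell command python3 -m jog 'ROWS' [FORCE]. ROWS is JSON, a list of rows, each a list of 7 numbers: the shift along the world's x, y, z each as a share of 0.06 m, from -1 to 1, then the turn, a rotation vector about the world's x, y, z each as a share of 0.15 rad, from -1 to 1, then the opening, from 0 (shut) to 1 (fully open). A call has 1 to 5 rows; each row shifts and turns the commanded pose from where the row before left it; what a row does not reach is not made up. A row lasts 1/8 s, in which the tool goes at most 62.5 mm and 10.7 degrees, less where a joint would pass 70% of its speed; a pose out of reach is approached as far as the arm can. A call with a number of a shift or a turn outside -1 to 1 is refused whole. A call with a gripper value outside its range is refused whole. The fingers move at their own pace and stop on an object; FORCE is the grip in N (left out, the last holds). Time passes only in rows, so rows that do not move let the fingers close. It gives the time, the measured TCP pose, the force, the opening and the grip force at its end, in the units of the state.
- get_obs(): the state, without advancing time (a new reading comes with each control period).
- cams.grab_frame(name): name is "scene" or "side" or "wrist"; returns the picture (384x512x3 uint8, red, green, blue); there is no depth.
- cams.camera_model(name): a dict with "intrinsics" (3x3 intrinsics, pixels), "dist" ([k1, k2, p1, p2, k3] as OpenCV has them; the pictures are not rectified), "origin" and "attitude" of the camera in the world; the wrist camera has in their place "hand_eye" (4x4, takes a point from camera to tool coordinates, whose origin is the TCP and whose axes are the flange's). Camera axes: x right, y down, z forward; pixel columns grow to the right and rows downward; lengths in m; the calibration is good to about 2 mm. A picture is of the moment at which its call begins: read the wrist's pose just before it. camera_model takes no time and is no camera call.
- ticket.hand_in(): hands the job in; it is judged then, once.
The state is a dict: "clock": time; "q": joint angles; "joint_velocities": joint speeds; "tau": joint torques, N m; "position": TCP position; "tcp_rot": TCP orientation; "wrist_force": force on the tool from outside, world axes, zero at the start; "moment": the same for the moment, N m; "finger_gap": finger opening in m; "grip_force": force on a finger pad.
Only numpy, scipy, OpenCV 4.12 (cv2) and the standard library are available. Lean on these libraries where they do the work, as an engineer would, in place of code of your own. Each camera call takes 0.05 s, during which the arm holds its last target. There are 200 camera calls.

## Task

The disc tray of the slim laptop drive clamped in the vise is stuck shut: take the thin ejector pin from the tool rack, push it straight down through the small hole in the drive's bezel and feel for the spring catch hidden behind it, pressing gently with the pin (never more than about 12 N, on the catch or on the bezel) until the tray springs up. Then stand the pin back in an empty hole of the rack and pull the tray out all the way. Leave the screwdrivers, the multimeter and the parts box where they are.

Things in the scene. Friction and masses are not known exactly. Their poses are not given: they have to be found in the camera images.
- vise: blue steel bench vise, fixed to the bench: base 150 x 100 mm, jaws 92 mm wide with tops 92 mm above the bench, screw and handle on its -x side. Origin: centre of its underside; x across the jaws (the clamping direction), y along the jaws, z up. It stands in a different place and yaw each time
- drive: slim optical drive (steel case 12.2 mm thick along x, 126 mm wide along y, 121 mm high), held upright and fixed in the vise with its pale front bezel upward. Axes parallel to the vise's. Origin: centre of its lower end, 40 mm above the bench; the outer face of the shut bezel is at z = 128 mm. More than 15 N from the pin, on bezel, catch or case, damages it
- catch (a point): fixed point in the drive 17 mm straight below the hole's mouth: rough place of the hidden catch. Its shoe (9 x 9 mm) really waits 9 to 25 mm below the shut bezel's face, at a depth that differs each time and cannot be seen. Pushed by the pin it resists with 3 to 6 N; after about 3 mm the catch lets go and the tray springs up; about 4 mm after first touch it meets a solid stop
- tray (a joint): how far the disc tray has come up out of the drive, in m: 0 shut, 0.016 to 0.024 when sprung open, 0.110 at its end stop. It slides along the drive's z with about 2.5 N of friction and stays where it is left; the tray weighs 0.13 kg
- bezel_hole (a point): centre of the emergency hole at the bezel's outer face, moving with the tray: on the bezel's long midline, 48 mm from the middle towards the drive's +y end (a button bump 14 x 6 mm is on the other half). Mouth 7 mm wide and 2 mm deep, then 4.4 mm wide for 4 mm, then hollow, 9 mm wide. Axis along the drive's z
- bezel_mid (a point): middle of the bezel's outer face; moves with the tray. The bezel belongs to the tray: 14 mm thick along the drive's x, 128 mm long along y, 6 mm deep along z, and overhangs the case by 0.9 mm on each side; under it the tray body is 7 mm thick. The sprung bezel can be pinched across its 14 mm from above
- rack: plain wooden tool rack, fixed: an open stand 160 mm long (y) x 50 mm x 90 mm high, with three holes of 6 mm in a row along y, 45 mm apart, through its 8 mm thick top plate. Origin: centre of its underside
- rack_hole0 (a point): first hole of the rack, centre of its mouth on the top face, 90 mm above the bench (at y = -45 mm of the rack)
- rack_hole1 (a point): middle hole of the rack, as above (at y = 0)
- rack_hole2 (a point): third hole of the rack, as above (at y = 45 mm)
- pin: ejector pin, 65 g, hanging upright in one of the rack's holes (which one varies): slender straight steel handle 12 mm in diameter with dark rings and a rounded top, 67 mm high; at its foot a collar 16 mm wide, 5 mm high, resting on the rack; below it a steel rod 2.5 mm in diameter, 75 mm long, with a round end. Origin: centre of the collar's underside; z up along the handle
- pin_tip (a point): lower end of the pin's rod, 75 mm below the pin's origin
- driver_a: screwdriver hanging in the rack, bystander: waisted black handle 17 mm wide, 75 mm high, with a broad 20 mm swivel cap. Origin: underside of its collar
- driver_b: screwdriver hanging in the rack, bystander: as the other, grey. Origin: underside of its collar
- meter: yellow multimeter lying on the bench, bystander, 165 x 85 x 48 mm. Origin: centre of its underside
- partsbox: open blue parts box with nine compartments holding small screws and parts, bystander, 110 x 165 x 38 mm. Origin: centre of its underside

How it is judged (in metres and radians):
On the way, in this order (a step that is already met when the one before it is completed fails the run):
1. the pin's end is inside the bezel hole while the tray is still shut (z of pin_tip in the frame of drive below 0.123 m and horizontal distance between pin_tip and bezel_hole below 0.006 m and value of joint tray below 0.005 m), for 0.05 s.
2. the tray has sprung up with the pin still in the hole (value of joint tray above 0.009 m and z of pin_tip in the frame of drive below 0.123 m and horizontal distance between pin_tip and bezel_hole below 0.006 m), for 0.05 s.
At the end, for the whole second after the job is handed in: the tray is out by more than 98 of its 110 mm and at rest; the pin hangs upright (within 0.2 rad) in a hole of the rack, its collar down on the top plate (within 4 mm, and within 6 mm of the hole's centre), at rest; screwdrivers, multimeter and parts box not moved by more than 15 mm (value of joint tray above 0.098 m and velocity of joint tray below 0.01 m/s and (horizontal distance between pin and rack_hole0 below 0.006 m or horizontal distance between pin and rack_hole1 below 0.006 m or horizontal distance between pin and rack_hole2 below 0.006 m) and z of pin in the frame of rack between 0.086 and 0.094 m and angle between pin's own z axis and vertical below 0.2 rad and linear speed of pin below 0.02 m/s); the robot touches nothing.
It fails at once if the pin presses on the drive (bezel, catch or case) with more than 15 N (contact force between pin and drive above 15 N).
It fails at once if a bystander (screwdriver, multimeter, parts box) is moved by more than 15 mm (distance of any of driver_a, driver_b, meter, partsbox from where it was at the start of the episode above 0.015 m).
It also fails if it takes over 64 s, if anything falls off the work surface, if the arm or the gripper's body presses on something with over 40 N, if the wrist force passes 120 N, or if a joint passes its speed limit or range.

## Working session

There is one attempt and no reset: what is moved stays moved. The work goes in short steps, Python scripts to look and compute and a shell command to move; the robot and the scene stay as the last step left them, time stands still between calls to the robot, and variables do not carry over. Pictures are saved under pics/ and viewed, at most 10 in all, crops included, and the job is handed in when it is done.

```bash
mkdir -p pics; python3 - <<'E'
from cell import get_obs,cams
import cv2,numpy as np
o=get_obs();print({k:np.round(o[k],3).tolist() for k in o})
a=[cams.grab_frame(n) for n in("scene","side")]
for n,i in zip(("scene","side"),a): cv2.imwrite(f"pics/{n}0.png",i[:,:,::-1])
for n in("scene","side","wrist"): print(n,cams.camera_model(n))
s=np.hstack(a)[:,:,::-1]
cv2.imwrite("pics/both0.png",np.vstack([cv2.resize(x[:,:,::-1],(800,600)) for x in a[:1]]))
cv2.imwrite("pics/side0b.png",cv2.resize(a[1][:,:,::-1],(800,600)))
E
```

```text
{'clock': 0.0, 'q': [66.257, 19.072, -3.707, 83.707, 1.238, 77.341, -5.07], 'joint_velocities': [-0.068, 0.012, 0.055, 0.079, 0.049, -0.083, 0.017], 'tau': [0.001, -62.325, 0.025, -38.989, -0.061, 0.04, 0.0], 'position': [0.239, -0.577, 0.222], 'tcp_rot': [-179.92, 0.004, 22.45], 'wrist_force': [0.296, 0.221, 0.744], 'moment': [0.007, -0.045, 0.032], 'grip_force': 0.0, 'finger_gap': 0.087}
scene {'intrinsics': array([[380.58349192,   0.        , 254.42079104],
       [  0.        , 380.58349192, 190.07198841],
       [  0.        ,   0.        ,   1.        ]]), 'dist': array([-0.12501309,  0.        ,  0.        ,  0.        ,  0.        ]), 'origin': array([ 0.96682104, -0.36634642,  0.94517923]), 'attitude': array([-146.80323888,    0.28073791,   47.46410256])}
side {'intrinsics': array([[444.97033417,   0.        , 256.97497169],
       [  0.        , 444.97033417, 200.95148934],
       [  0.        ,   0.        ,   1.        ]]), 'dist': array([-0.14851982,  0.        ,  0.        ,  0.        ,  0.        ]), 'origin': array([0.29997631, 0.69151715, 0.926403  ]), 'attitude': array([-137.4802676 ,   -0.7325963 , -158.81467942])}
wrist {'intrinsics': array([[287.47518763,   0.        , 254.92962791],
       [  0.        , 287.47518763, 188.86725324],
       [  0.        ,   0.        ,   1.        ]]), 'dist': array([-0.00066135,  0.        ,  0.        ,  0.        ,  0.        ]), 'hand_eye': array([[-2.77781333e-04, -9.54631554e-01, -2.97789387e-01,
         8.39060436e-02],
       [ 9.99999536e-01, -5.39951061e-04,  7.98124872e-04,
        -1.94952885e-04],
       [-9.22706882e-04, -2.97789027e-01,  9.54631261e-01,
        -1.62244623e-01],
       [ 0.00000000e+00,  0.00000000e+00,  0.00000000e+00,
         1.00000000e+00]])}
```

View pics/both0.png

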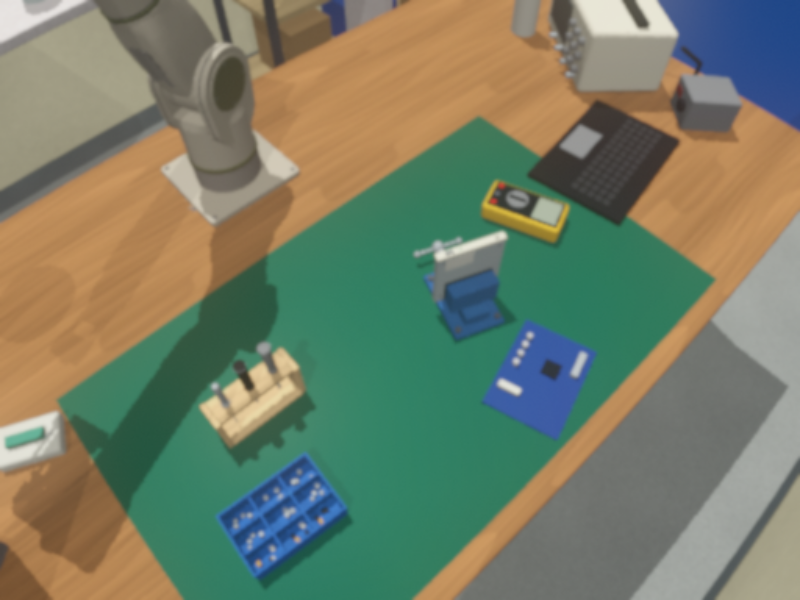

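View pics/side0b.png

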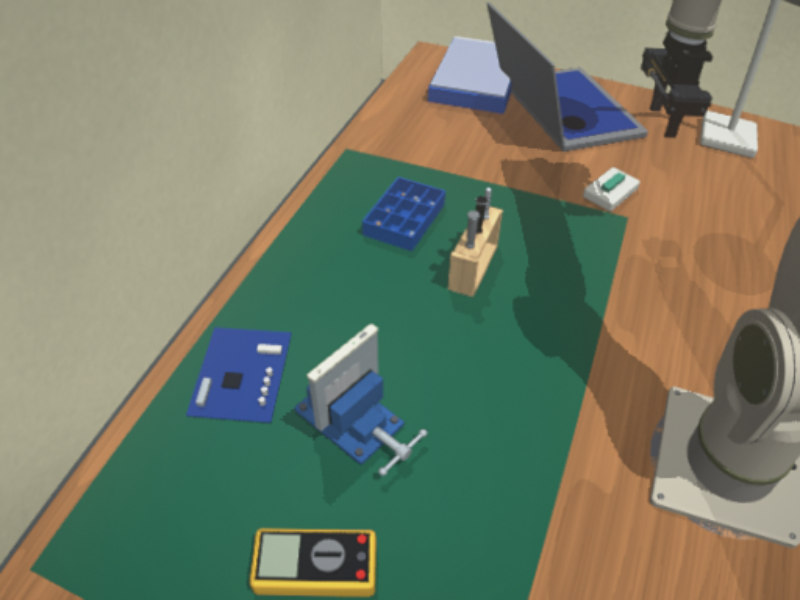

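The scene view shows the pin (thin, light) at about (216,388), the black driver at (240,372) and the grey one at (265,350). The drive's bezel runs from (437,257) to (505,236). In the side view, the bezel runs from (312,378) to (375,330).

```bash
cat > h.py <<'E'
import numpy as np,cv2
from cell import get_obs,cams
from scipy.spatial.transform import Rotation as R
def cam(n,o=None):
    m=cams.camera_model(n)
    if n=="wrist":
        r=R.from_euler('xyz',o['tcp_rot'],degrees=True).as_matrix();H=m['hand_eye']
        return m,r@H[:3,3]+o['position'],r@H[:3,:3]
    return m,np.array(m['origin']),R.from_euler('xyz',m['attitude'],degrees=True).as_matrix()
def ray(n,uv,o=None):
    m,c,r=cam(n,o);p=cv2.undistortPoints(np.array([[uv]],float),m['intrinsics'],m['dist'])[0,0]
    d=r@[p[0],p[1],1];return c,d
def plane(n,uv,z,o=None):
    c,d=ray(n,uv,o);return c+d*(z-c[2])/d[2]
def proj(n,P,o=None):
    m,c,r=cam(n,o);p=r.T@(np.array(P)-c)
    return cv2.projectPoints(p.reshape(1,1,3),np.zeros(3),np.zeros(3),m['intrinsics'],m['dist'])[0].ravel()
E
python3 - <<'E'
from h import *
np.set_printoptions(precision=4,suppress=True)
s=.64
for n,d in dict(scene=dict(pin=(216,388,.162),a=(240,366,.165),b=(265,348,.165),bz1=(437,257,.168),bz2=(504,236,.168),handle=(438,246,.07)),
 side=dict(pin=(488,190,.162),a=(482,199,.165),b=(473,215,.165),bz1=(312,378,.168),bz2=(375,330,.168),spot=(362,333,.168),handle=(403,452,.07),pl1=(503,211,.09),pl2=(477,207,.09),pl3=(452,251,.09))).items():
  for k,(u,v,z) in d.items(): print(n,k,plane(n,(u*s,v*s),z))
E
```

```text
scene pin [ 0.5241 -0.3233  0.162 ]
scene a [ 0.5201 -0.2768  0.165 ]
scene b [ 0.5208 -0.2315  0.165 ]
scene bz1 [0.5758 0.0749 0.168 ]
scene bz2 [0.6207 0.1891 0.168 ]
scene handle [0.5094 0.1499 0.07  ]
side pin [ 0.5091 -0.3066  0.162 ]
side a [ 0.5108 -0.2733  0.165 ]
side b [ 0.5126 -0.2245  0.165 ]
side bz1 [0.613  0.1958 0.168 ]
side bz2 [0.5666 0.0832 0.168 ]
side spot [0.5818 0.0955 0.168 ]
side handle [0.4755 0.2026 0.07  ]
side pl1 [ 0.4838 -0.3483  0.09  ]
side pl2 [ 0.5335 -0.3408  0.09  ]
side pl3 [ 0.5387 -0.2035  0.09  ]
```

```bash
python3 -m jog '[[0.5,0.4,0.3,0,0,0.8,1],[0.7,0.7,0.2,0,0,0.8,1],[0.7,0.7,0.2,0,0,0.8,1],[0.7,0.7,0,0,0,0.8,1],[0.7,0.7,0,0,0,0.8,1]]'; python3 -m jog '[[0.7,0.7,0,0,0,0.8,1],[0.6,0.5,0,0,0,0.44,1],[0,0,0,0,0,0,1],[0,0,0,0,0,0,1]]'
python3 - <<'E'
from h import *
o=get_obs();i=cams.grab_frame("wrist");print(o['position'],o['tcp_rot'],o['clock'])
cv2.imwrite("pics/w1.png",i[:,:,::-1])
E
```

```text
clock: 0.72
position: [0.4377, -0.3841, 0.2645]
tcp_rot: [180.0, 0.0, 57.0]
wrist_force: [0.4, 0.7, -0.8]
finger_gap: 0.087
grip_force: 0.0
clock: 1.23
position: [0.514, -0.3143, 0.2641]
tcp_rot: [-180.0, 0.0, 67.4]
wrist_force: [0.3, -1.2, 0.4]
finger_gap: 0.0871
grip_force: 0.0
[ 0.51403733 -0.31432912  0.26413237] [-1.79952804e+02  2.57100522e-02  6.74202670e+01] 1.225
```

View pics/w1.png

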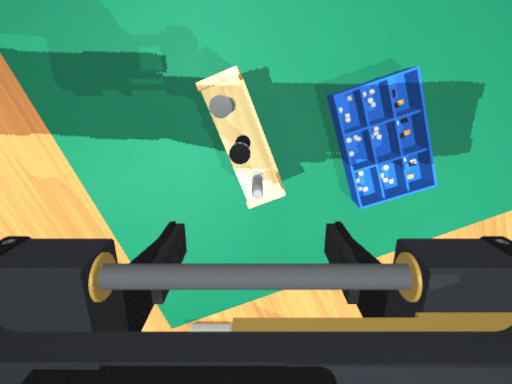

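The wrist view shows the pin with its top near (257,193) and its foot near (259,174). The drivers are at (240,150) and (221,105), and the rack plate corners are about (197,83), (239,67), (285,195) and (249,207).

```bash
python3 - <<'E'
from h import *
np.set_printoptions(precision=4,suppress=True)
o=get_obs();i=cv2.imread("pics/w1.png")
c=[plane("wrist",p,.09,o) for p in[(197,83),(239,67),(285,195),(249,207)]]
print(c,np.mean(c,0)); a=(c[2]+c[3]-c[0]-c[1])/2;print(np.linalg.norm(a),np.degrees(np.arctan2(a[1],a[0])))
C=np.mean(c,0);a/=np.linalg.norm(a);print("hole",C+a*.045)
for z,p in[(.158,(257,194)),(.095,(259,172))]: print(plane("wrist",p,z,o))
for n,p in[("a",(240,154)),("b",(221,105))]:print(n,plane("wrist",p,.168,o))
cv2.imwrite("pics/w1c.png",cv2.resize(i[130:220,200:320],None,fx=6,fy=6,interpolation=cv2.INTER_CUBIC))
E
```

```text
[array([ 0.4946, -0.1984,  0.09  ]), array([ 0.5437, -0.2013,  0.09  ]), array([ 0.5376, -0.3572,  0.09  ]), array([ 0.4904, -0.3546,  0.09  ])] [ 0.5166 -0.2779  0.09  ]
0.15615538651441968 -91.9109396033534
hole [ 0.5151 -0.3228  0.09  ]
[ 0.5144 -0.3215  0.158 ]
[ 0.5195 -0.3166  0.095 ]
a [ 0.516  -0.2771  0.168 ]
b [ 0.518  -0.2316  0.168 ]
```

View pics/w1c.png

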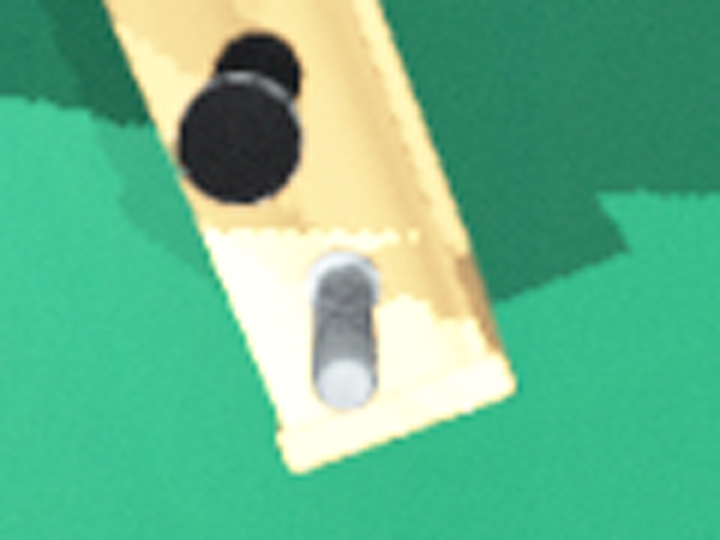

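```bash
python3 -m jog '[[0.02,-0.13,-0.6,0,0,0,1],[0,0,-0.8,0,0,0,1],[0,0,-0.8,0,0,0,1],[0,0,-0.27,0,0,0,1],[0,0,0,0,0,0,0.2]]' 45; python3 -m jog '[[0,0,0,0,0,0,0],[0,0,0,0,0,0,0],[0,0,0,0,0,0,0],[0,0,0,0,0,0,0]]' 45
```

```text
clock: 1.9
position: [0.5153, -0.3221, 0.1164]
tcp_rot: [-180.0, 0.0, 67.4]
wrist_force: [0.5, -0.3, 0.1]
finger_gap: 0.0825
grip_force: 0.0
clock: 2.4
position: [0.516, -0.3215, 0.1168]
tcp_rot: [180.0, 0.0, 67.5]
wrist_force: [1.3, 0.2, 0.9]
finger_gap: 0.0449
grip_force: 0.0
```

```bash
python3 -m jog '[[0,0,0,0,0,0,0],[0,0,0,0,0,0,0],[0,0,0,0,0,0,0],[0,0,0,0,0,0,0],[0,0,0,0,0,0,0]]' 45;  python3 -m jog '[[0,0,0,0,0,0,0],[0,0,0,0,0,0,0],[0,0,0.1,0,0,0,0],[0,0,0.5,0,0,0,0],[0,0,0.8,0,0,0,0]]'; python3 -m jog '[[0,0,0.8,0,0,0,0],[0,0,0.8,0,0,0,0],[0,0,0.3,0,0,0,0],[0,0,0,0,0,0,0],[0,0,0,0,0,0,0]]'
```

```text
clock: 3.02
position: [0.5157, -0.3214, 0.1163]
tcp_rot: [-180.0, -0.0, 67.5]
wrist_force: [-1.1, 1.2, 0.8]
finger_gap: 0.0105
grip_force: 45.0
clock: 3.65
position: [0.5153, -0.3211, 0.2004]
tcp_rot: [-179.9, -0.0, 67.5]
wrist_force: [0.7, -1.0, -0.5]
finger_gap: 0.0108
grip_force: 45.0
clock: 4.28
position: [0.5154, -0.3212, 0.3124]
tcp_rot: [-179.9, -0.0, 67.5]
wrist_force: [0.3, -0.2, -1.3]
finger_gap: 0.011
grip_force: 45.0
```

```bash
python3 -m jog '[[0.08,0.5,0,0,0,0,0],[0.13,0.9,0,0,0,0,0],[0.13,0.9,0,0,0,0,0],[0.13,0.9,0,0,0,0,0],[0.13,0.9,0,0,0,0,0]]'; python3 -m jog '[[0.13,0.9,0,0,0,0,0],[0.13,0.9,0,0,0,0,0],[0.13,0.9,0,0,0,0,0],[0.08,0.3,0,0,0,0,0],[0,0,0,0,0,0,0]]';python3 -m jog '[[0,0,0,0,0,0,0],[0,0,0,0,0,0,0]]'
python3 - <<'E'
from h import *
o=get_obs();i=cams.grab_frame("wrist");print(o['position'],o['tcp_rot'],o['clock'])
cv2.imwrite("pics/w2.png",i[:,:,::-1])
for n in("scene","side"): cv2.imwrite(f"pics/{n}2.png",cams.grab_frame(n)[:,:,::-1])
E
```

```text
clock: 4.9
position: [0.5513, -0.0738, 0.3126]
tcp_rot: [-179.9, 0.0, 67.5]
wrist_force: [0.9, -0.3, -1.4]
finger_gap: 0.0106
grip_force: 45.0
clock: 5.52
position: [0.5797, 0.1053, 0.3129]
tcp_rot: [-179.9, 0.0, 67.6]
wrist_force: [-0.0, -0.5, -0.1]
finger_gap: 0.0109
grip_force: 45.0
clock: 5.78
position: [0.5802, 0.1026, 0.3142]
tcp_rot: [180.0, 0.0, 67.3]
wrist_force: [-0.1, -0.2, -0.6]
finger_gap: 0.0106
grip_force: 45.0
[0.58022713 0.10258773 0.31423217] [1.79988087e+02 3.97426238e-02 6.73279127e+01] 5.775
```

View pics/w2.png

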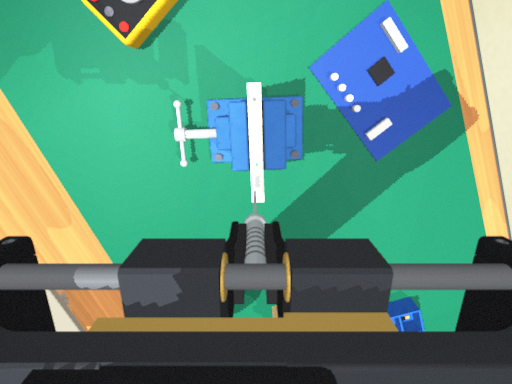

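The wrist view shows the drive edge-on: the bezel's far (+y) end is at (254,83), the near end at (259,202), and the handle is on the left. The pin rod points up to about (254,192).

```bash
python3 - <<'E'
from h import *
i=cv2.imread("pics/w2.png")
a=cv2.resize(i[75:135,225:285],(480,480),interpolation=cv2.INTER_CUBIC)
b=cv2.resize(i[170:230,225:285],(480,480)[:2],interpolation=cv2.INTER_CUBIC)
t=np.hstack([a,b]);cv2.imwrite("pics/w2c.png",cv2.resize(t,(800,400)))
E
```

```text
(no output)
```

View pics/w2c.png

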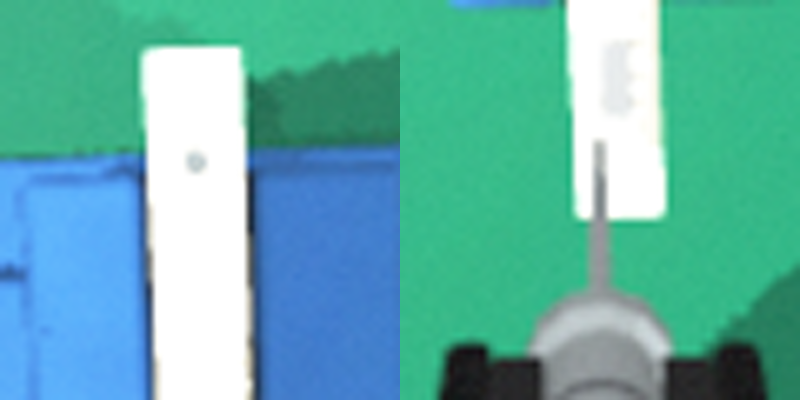

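The hole is at (254.4, 99.3). The pin tip is at (255.0, 191.3), the bezel's upper end midpoint at (254.0, 82.2) and its lower end midpoint at (258.0, 202.5).

```bash
python3 - <<'E'
from h import *
np.set_printoptions(precision=4,suppress=True)
o=dict(position=[.58022713,.10258773,.31423217],tcp_rot=[179.988087,.0397426,67.3279127])
h=plane("wrist",(254.4,99.3),.168,o);t=plane("wrist",(255,191.3),.213,o)
A=plane("wrist",(254,82.2),.168,o);B=plane("wrist",(258,202.5),.168,o)
d=A-B;L=np.linalg.norm(d);print("hole",h,"tip",t,"ends",A,B,L,np.degrees(np.arctan2(d[1],d[0])))
print("hole from ends",(A+B)/2+d/L*.048)
print("tip at nominal xy: ",o['position'][:2], "tip lean",t[:2]-o['position'][:2])
im=[]
for n in("scene","side"):
  print(n,"hole",proj(n,h),"tip",proj(n,t))
  i=cv2.imread(f"pics/{n}2.png");u,v=proj(n,t).astype(int)
  im.append(cv2.resize(i[v-30:v+30,u-30:u+30],(400,400),interpolation=cv2.INTER_CUBIC)); print(u-30,v-30)
cv2.imwrite("pics/c2.png",np.hstack(im))
E
```

```text
hole [0.613 0.179 0.168] tip [0.5809 0.1008 0.213 ] ends [0.619  0.1943 0.168 ] [0.5733 0.0737 0.168 ] 0.12899092561176806 69.28499325656543
hole from ends [0.6131 0.1789 0.168 ]
tip at nominal xy:  [0.58022713, 0.10258773] tip lean [ 0.0007 -0.0018]
scene hole [317.8226 151.3678] tip [289.4903 149.0836]
259 119
side hole [203.0742 236.1671] tip [230.4655 201.3778]
200 171
```

View pics/c2.png

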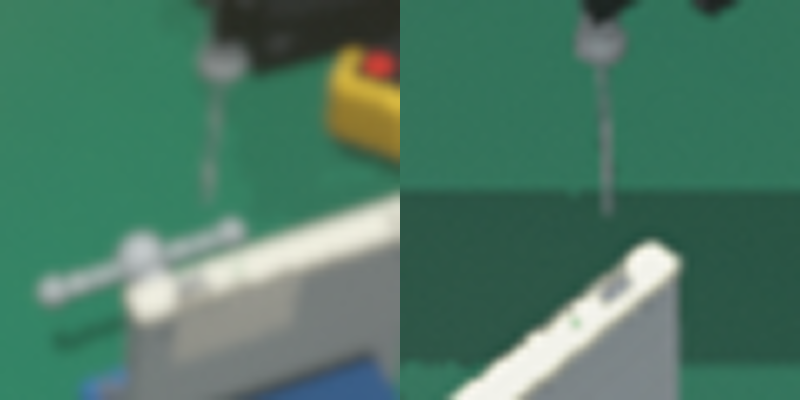

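```bash
python3 -m jog '[[0.27,0.65,0,0,0,0,0],[0.27,0.65,0,0,0,0,0],[0,0,-0.3,0,0,0,0],[0,0,-0.2,0,0,0,0],[0,0,0,0,0,0,0]]'; python3 -m jog '[[0,0,0,0,0,0,0],[0,0,0,0,0,0,0]]'
cat > look.py <<'E'
from h import *
import sys
k=sys.argv[1]
np.set_printoptions(precision=4,suppress=True)
o=get_obs();i=cams.grab_frame("wrist");print(o['position'],o['tcp_rot'],o['wrist_force'])
cv2.imwrite(f"pics/w{k}.png",i[:,:,::-1])
im=[]
T=np.array(o['position'])-[0,0,.101]
for n in("wrist","scene","side"):
  f=i if n=="wrist" else cams.grab_frame(n)
  u,v=proj(n,T,o).astype(int);print(n,"crop",u-20,v-20,"hole",proj(n,[.613,.179,.168],o)-[u-20,v-20])
  im.append(cv2.resize(f[v-20:v+20,u-20:u+20,::-1],(260,260),interpolation=cv2.INTER_CUBIC))
cv2.imwrite(f"pics/c{k}.png",np.hstack(im))
E
python3 look.py 3
```

```text
clock: 6.55
position: [0.6122, 0.1806, 0.2833]
tcp_rot: [-180.0, 0.1, 67.4]
wrist_force: [0.3, 0.2, -1.2]
finger_gap: 0.011
grip_force: 45.0
clock: 6.8
position: [0.6127, 0.1821, 0.2852]
tcp_rot: [179.9, -0.0, 67.4]
wrist_force: [-0.7, -0.9, -1.2]
finger_gap: 0.0107
grip_force: 45.0
[0.6127 0.1821 0.2852] [179.9362  -0.0299  67.4407] [-0.6847 -0.9133 -1.215 ]
wrist crop 233 170 hole [22.0288 17.9328]
scene crop 299 126 hole [18.8258 25.369 ]
side crop 181 212 hole [22.0701 24.1671]
```

View pics/c3.png

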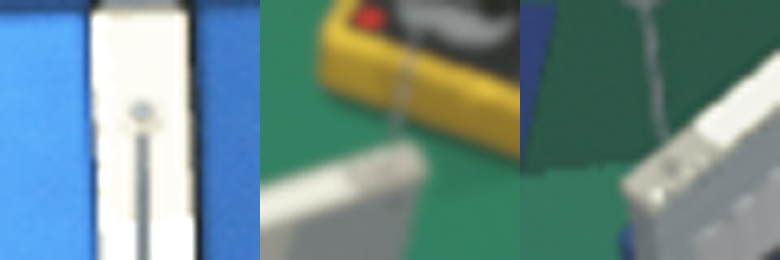

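In the wrist view, the hole is at crop (142,110), directly ahead of the rod end at (142,133). In the side view, the rod end is at (145,136) and the hole at (152,168).

```bash
python3 - <<'E'
from h import *
np.set_printoptions(precision=4,suppress=True)
o=dict(position=[.6127,.1821,.2852],tcp_rot=[179.936,-.03,67.44])
s=6.5;q=lambda c,p:(c[0]+p[0]/s-.5+.5/s,c[1]+p[1]/s-.5+.5/s)
h=plane("wrist",q((233,170),(142,110)),.168,o);print("hole",h,"side hole",plane("side",q((181,212),(152,168)),.168))
for z in(.180,.182,.184,.186):print(z,plane("wrist",q((233,170),(142,133)),z,o),plane("side",q((181,212),(145,136)),z),plane("scene",q((299,126),(400-260,133)),z))
E
```

```text
hole [0.613  0.1806 0.168 ] side hole [0.6097 0.1814 0.168 ]
0.18 [0.613  0.1806 0.18  ] [0.6127 0.1783 0.18  ] [0.6105 0.1884 0.18  ]
0.182 [0.6132 0.1812 0.182 ] [0.6119 0.1797 0.182 ] [0.6114 0.1869 0.182 ]
0.184 [0.6135 0.1818 0.184 ] [0.6111 0.181  0.184 ] [0.6124 0.1855 0.184 ]
0.186 [0.6137 0.1824 0.186 ] [0.6102 0.1824 0.186 ] [0.6133 0.184  0.186 ]
```

```bash
python3 -m jog '[[-0.01,-0.013,-0.1,0,0,0,0],[0,0,-0.08,0,0,0,0],[0,0,0,0,0,0,0],[0,0,0,0,0,0,0]]'
python3 look.py 4
```

```text
clock: 7.45
position: [0.6119, 0.1818, 0.2736]
tcp_rot: [180.0, -0.0, 67.5]
wrist_force: [-0.2, -0.0, -0.4]
finger_gap: 0.0111
grip_force: 45.0
[0.6119 0.1818 0.2736] [179.9983  -0.005   67.4875] [-0.2368 -0.0334 -0.4459]
wrist crop 233 170 hole [22.8576 20.8063]
scene crop 298 129 hole [19.8258 22.369 ]
side crop 182 215 hole [21.0701 21.1671]
```

View pics/c4.png

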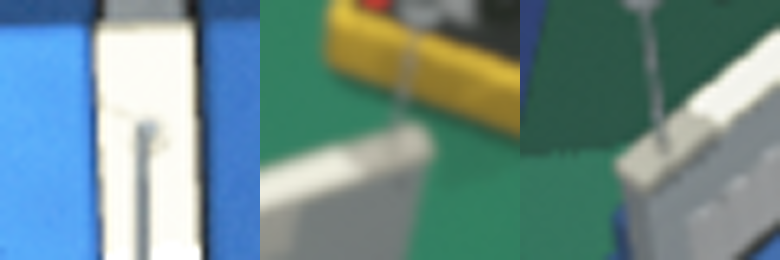

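In the wrist view, the tip covers the hole, with the rod end at crop (145,126) and the hole centre slightly to its right at about (149,130). I'll correct by half a millimetre and feel downward.

```bash
python3 -m jog '[[0.008,-0.003,-0.03,0,0,0,0],[0,0,-0.03,0,0,0,0],[0,0,0,0,0,0,0]]'; for k in 1; do python3 -m jog '[[0,0,-0.025,0,0,0,0],[0,0,0,0,0,0,0]]'; done;python3 -m jog '[[0,0,-0.02,0,0,0,0],[0,0,0,0,0,0,0]]';python3 -m jog '[[0,0,-0.02,0,0,0,0],[0,0,0,0,0,0,0]]'
```

```text
clock: 7.98
position: [0.6123, 0.1815, 0.2697]
tcp_rot: [-180.0, 0.0, 67.5]
wrist_force: [0.1, 0.5, -1.5]
finger_gap: 0.0105
grip_force: 45.0
clock: 8.22
position: [0.6123, 0.1815, 0.2683]
tcp_rot: [-180.0, 0.0, 67.5]
wrist_force: [-0.6, -1.0, -1.0]
finger_gap: 0.0108
grip_force: 45.0
clock: 8.48
position: [0.6123, 0.1816, 0.2672]
tcp_rot: [180.0, 0.0, 67.5]
wrist_force: [0.5, 0.5, -1.0]
finger_gap: 0.0109
grip_force: 45.0
clock: 8.72
position: [0.6124, 0.1816, 0.266]
tcp_rot: [180.0, 0.0, 67.5]
wrist_force: [0.1, -0.1, -1.1]
finger_gap: 0.0112
grip_force: 45.0
```

```bash
python3 -m jog '[[0,0,-0.02,0,0,0,0],[0,0,0,0,0,0,0]]'|sed -n '2p;4p';python3 -m jog '[[0,0,-0.02,0,0,0,0],[0,0,0,0,0,0,0]]'|sed -n '2p;4p';python3 -m jog '[[0,0,-0.02,0,0,0,0],[0,0,0,0,0,0,0]]'|sed -n '2p;4p'
```

```text
position: [0.6123, 0.1815, 0.2648]
wrist_force: [0.3, -0.2, -0.6]
position: [0.6123, 0.1816, 0.2635]
wrist_force: [-1.3, -0.3, -0.9]
position: [0.6123, 0.1815, 0.2623]
wrist_force: [0.1, 0.8, -0.5]
```

```bash
for i in 1; do python3 -m jog '[[0,0,-0.02,0,0,0,0],[0,0,0,0,0,0,0]]'|sed -n '2p;4p';python3 -m jog '[[0,0,-0.02,0,0,0,0],[0,0,0,0,0,0,0]]'|sed -n '2p;4p';python3 -m jog '[[0,0,-0.02,0,0,0,0],[0,0,0,0,0,0,0]]'|sed -n '2p;4p'; done
```

```text
position: [0.6123, 0.1816, 0.2612]
wrist_force: [0.2, -0.8, -1.4]
position: [0.6123, 0.1816, 0.26]
wrist_force: [-0.4, 0.3, -0.9]
position: [0.6123, 0.1816, 0.2588]
wrist_force: [-0.7, 0.8, -0.1]
```

```bash
python3 -m jog '[[0,0,-0.02,0,0,0,0],[0,0,0,0,0,0,0]]'|sed -n '2p;4p';python3 -m jog '[[0,0,-0.02,0,0,0,0],[0,0,0,0,0,0,0]]'|sed -n '2p;4p';python3 -m jog '[[0,0,-0.02,0,0,0,0],[0,0,0,0,0,0,0]]'|sed -n '2p;4p'
```

```text
position: [0.6123, 0.1816, 0.2576]
wrist_force: [-0.7, -0.1, -0.3]
position: [0.6125, 0.1816, 0.2568]
wrist_force: [0.3, 0.2, 1.5]
position: [0.6126, 0.1818, 0.256]
wrist_force: [-0.2, 0.3, 4.4]
```

```bash
python3 -m jog '[[0,0,-0.02,0,0,0,0],[0,0,0,0,0,0,0]]'|sed -n '2p;4p';python3 -m jog '[[0,0,-0.02,0,0,0,0],[0,0,0,0,0,0,0]]'|sed -n '2p;4p'
```

```text
position: [0.6126, 0.1817, 0.2548]
wrist_force: [0.5, 0.4, 5.0]
position: [0.6125, 0.1815, 0.253]
wrist_force: [-0.7, -0.0, 2.3]
```

The catch was felt at about TCP z 0.257 and the force then dropped. I'll check the tray by comparing the near bezel corner with the earlier frame.

```bash
cat > tray.py <<'E'
from h import *
def rows(i,n):
    out=[]
    # bezel brightness along the vertical image column through points of the bezel midline
    for s in(-.055,-.03,0.,.02):
        d=np.array([.3537,.9353,0]);P=np.array([.596,.1341,.168])+d*s
        u,v=proj(n,P);c=i[:,int(u)-1:int(u)+2].astype(int).mean(1);m=(c.min(1)>150)&(np.ptp(c,axis=1)<60)
        r=np.where(m[max(0,int(v)-60):int(v)+15])[0]+max(0,int(v)-60)
        zs=[z for z in np.arange(0,.115,.002)];pv=[proj(n,P+[0,0,z])[1] for z in zs]
        out.append((round(v),(r.min(),r.max()) if len(r) else None, np.round(np.interp(-np.array([r.min()]),-np.array(pv),zs),3) if len(r) else None))
    return out
for n in("scene","side"):
    print(n,"before",rows(cv2.imread(f"pics/{n}0.png")[:,:,::-1],n))
    print(n,"now",rows(cams.grab_frame(n),n))
E
python3 tray.py; python3 -c "
from cell import get_obs as g
o=g();print(o['position'],o['wrist_force'],o['clock'])"
```

```text
scene before [(163, (np.int64(156), np.int64(166)), array([0.029])), (160, (np.int64(158), np.int64(163)), array([0.009])), (157, (np.int64(154), np.int64(160)), array([0.011])), (154, (np.int64(152), np.int64(157)), array([0.01]))]
scene now [(163, (np.int64(155), np.int64(162)), array([0.033])), (160, (np.int64(153), np.int64(159)), array([0.029])), (157, (np.int64(150), np.int64(156)), array([0.027])), (154, (np.int64(148), np.int64(153)), array([0.026]))]
side before [(210, (np.int64(208), np.int64(215)), array([0.006])), (216, (np.int64(214), np.int64(222)), array([0.007])), (224, (np.int64(222), np.int64(230)), array([0.005])), (229, (np.int64(227), np.int64(235)), array([0.006]))]
side now [(210, (np.int64(205), np.int64(210)), array([0.016])), (216, (np.int64(211), np.int64(216)), array([0.017])), (224, (np.int64(219), np.int64(224)), array([0.016])), (229, (np.int64(222), np.int64(228)), array([0.023]))]
[0.61244242 0.18143828 0.25289658] [ 0.11397504 -1.39084519  1.48610041] 11.575
```

The tray has sprung about 17 mm in both views. I'll lift the pin straight out and carry it back to the rack.

```bash
python3 -m jog '[[0,0,0.1,0,0,0,0],[0,0,0.2,0,0,0,0],[0,0,0.3,0,0,0,0],[0,0,0.4,0,0,0,0],[0,0,0.15,0,0,0,0]]'|sed -n '2p;4p'; python3 -m jog '[[-0.1,-0.6,0,0,0,0,0],[-0.18,-0.9,0,0,0,0,0],[-0.18,-0.9,0,0,0,0,0],[-0.18,-0.9,0,0,0,0,0],[-0.18,-0.9,0,0,0,0,0]]'|sed -n '2p;4p';python3 -m jog '[[-0.18,-0.9,0,0,0,0,0],[-0.18,-0.9,0,0,0,0,0],[-0.18,-0.9,0,0,0,0,0],[-0.2,-0.9,0,0,0,0,0],[0,-0.5,0,0,0,0,0]]'|sed -n '2,4p';python3 -m jog '[[0,0,0,0,0,0,0],[0,0,0,0,0,0,0],[0,0,0,0,0,0,0]]'|sed -n '2,4p'
```

```text
position: [0.6128, 0.1821, 0.3243]
wrist_force: [-0.1, 0.4, -1.8]
position: [0.5625, -0.0721, 0.3221]
wrist_force: [-0.3, -0.5, -0.5]
position: [0.5171, -0.3199, 0.3219]
tcp_rot: [-180.0, 0.1, 67.3]
wrist_force: [-0.1, 1.2, -0.3]
position: [0.5193, -0.315, 0.3221]
tcp_rot: [180.0, -0.0, 67.6]
wrist_force: [-0.1, 0.3, -0.5]
```

```bash
python3 -m jog '[[-0.063,-0.105,0,0,0,0,0],[0,0,-0.6,0,0,0,0],[0,0,-0.8,0,0,0,0],[0,0,-0.55,0,0,0,0],[0,0,0,0,0,0,0]]'|sed -n '2p;4p'; python3 -m jog '[[0,0,0,0,0,0,0],[0,0,0,0,0,0,0]]'|sed -n '2,4p'
python3 - <<'E'
from h import *
o=get_obs();i=cams.grab_frame("wrist");print(o['position'],o['tcp_rot'],o['clock'])
P=np.array(o['position']);print(proj("wrist",P-[0,0,.101],o),proj("wrist",[.515,-.322,.09],o))
u,v=proj("wrist",P-[0,0,.101],o).astype(int);print(u-25,v-25)
c=[cv2.resize(i[v-25:v+25,u-25:u+25,::-1],(400,400),interpolation=cv2.INTER_CUBIC)]
f=cams.grab_frame("side");u,v=proj("side",P-[0,0,.101]).astype(int);print(u-25,v-25)
c.append(cv2.resize(f[v-25:v+25,u-25:u+25,::-1],(400,400),interpolation=cv2.INTER_CUBIC))
cv2.imwrite("pics/r.png",np.hstack(c))
E
```

```text
position: [0.5135, -0.3223, 0.2027]
wrist_force: [0.8, -0.5, -0.5]
position: [0.5158, -0.3231, 0.2069]
tcp_rot: [179.8, 0.0, 67.5]
wrist_force: [0.4, -0.1, -0.5]
[ 0.515835   -0.32310334  0.20688821] [1.79829239e+02 2.58513403e-02 6.74857101e+01] 14.7
[253.35554049 190.04910439] [252.18970857 184.63858237]
228 165
284 108
```

View pics/r.png

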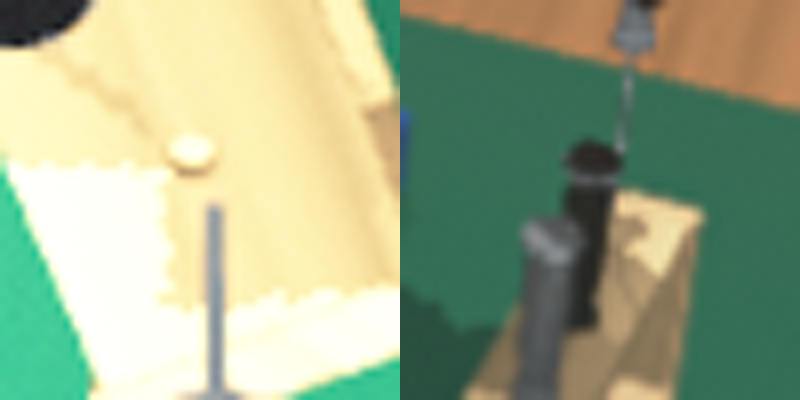

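The wrist crop shows the hole at (191,153) and the rod end at (215,207).

```bash
python3 - <<'E'
from h import *
np.set_printoptions(precision=4,suppress=True)
o=get_obs();print(o['position'])
o=dict(position=[.515835,-.323103,.206888],tcp_rot=[179.829,.026,67.486])
h=plane("wrist",(251.4,183.7),.09,o)
for z in(.103,.106,.109):t=plane("wrist",(254.4,190.4),z,o);print(h,t,h-t)
E
```

```text
[ 0.5155 -0.323   0.2062]
[ 0.5146 -0.3208  0.09  ] [ 0.5163 -0.3247  0.103 ] [-0.0016  0.0039 -0.013 ]
[ 0.5146 -0.3208  0.09  ] [ 0.5166 -0.3238  0.106 ] [-0.002  0.003 -0.016]
[ 0.5146 -0.3208  0.09  ] [ 0.517  -0.3229  0.109 ] [-0.0024  0.0021 -0.019 ]
```

```bash
python3 -m jog '[[-0.027,0.043,-0.15,0,0,0,0],[0,0,0,0,0,0,0],[0,0,0,0,0,0,0]]'|sed -n '2p;4p'; python3 -m jog '[[0,0,-0.06,0,0,0,0],[0,0,0,0,0,0,0],[0,0,0,0,0,0,0]]'|sed -n '2p;4p'; python3 -m jog '[[0,0,-0.04,0,0,0,0],[0,0,0,0,0,0,0]]'|sed -n '2p;4p';python3 -m jog '[[0,0,-0.04,0,0,0,0],[0,0,0,0,0,0,0]]'|sed -n '2p;4p'
```

```text
position: [0.5133, -0.3201, 0.1958]
wrist_force: [0.1, -0.4, -0.8]
position: [0.5133, -0.3201, 0.1922]
wrist_force: [-0.6, -1.4, -0.5]
position: [0.5132, -0.3201, 0.1896]
wrist_force: [0.3, -0.4, 0.5]
position: [0.5133, -0.3201, 0.1872]
wrist_force: [0.4, 0.1, -0.1]
```

```bash
python3 -m jog '[[0,0,-0.05,0,0,0,0],[0,0,0,0,0,0,0]]'|sed -n '2p;4p'; python3 -m jog '[[0,0,-0.1,0,0,0,0],[0,0,0,0,0,0,0]]'|sed -n '2p;4p'; python3 -m jog '[[0,0,-0.2,0,0,0,0],[0,0,-0.2,0,0,0,0],[0,0,-0.2,0,0,0,0],[0,0,0,0,0,0,0]]'|sed -n '2p;4p'
```

```text
position: [0.5132, -0.3201, 0.1841]
wrist_force: [-0.9, -0.2, -1.0]
position: [0.513, -0.32, 0.1778]
wrist_force: [0.4, 0.9, -0.3]
position: [0.5127, -0.3198, 0.141]
wrist_force: [0.6, 0.2, -0.1]
```

```bash
python3 -m jog '[[0,0,-0.2,0,0,0,0],[0,0,-0.17,0,0,0,0],[0,0,0,0,0,0,0],[0,0,0,0,0,0,0]]'|sed -n '2p;4p'; python3 -m jog '[[0,0,-0.025,0,0,0,0],[0,0,0,0,0,0,0]]'|sed -n '2p;4p';  python3 -m jog '[[0,0,-0.02,0,0,0,0],[0,0,0,0,0,0,0]]'|sed -n '2p;4p'
```

```text
position: [0.5135, -0.3201, 0.1205]
wrist_force: [1.2, -0.2, -0.8]
position: [0.5134, -0.3202, 0.1189]
wrist_force: [-0.2, 0.1, -0.3]
position: [0.5133, -0.3201, 0.1175]
wrist_force: [0.3, 0.4, -0.4]
```

```bash
python3 -m jog '[[0,0,-0.02,0,0,0,0],[0,0,0,0,0,0,0]]'|sed -n '2p;4p'; python3 -m jog '[[0,0,-0.015,0,0,0,0],[0,0,0,0,0,0,0]]'|sed -n '2p;4p'
```

```text
position: [0.5134, -0.3201, 0.1163]
wrist_force: [0.2, -0.4, -0.7]
position: [0.5135, -0.3202, 0.1162]
wrist_force: [-2.5, 1.6, 5.1]
```

```bash
python3 -m jog '[[0,0,0,0,0,0,0.7],[0,0,0,0,0,0,0.7],[0,0,0,0,0,0,0.7],[0,0,0,0,0,0,0.7],[0,0,0,0,0,0,0.7]]'; python3 -m jog '[[0,0,0.2,0,0,0,0.7],[0,0,0.6,0,0,0,0.7],[0,0,0.8,0,0,0,0.7],[0,0,0.8,0,0,0,0.7],[0,0,0.5,0,0,0,0.7]]';python3 - <<'E'
from h import *
np.set_printoptions(precision=4,suppress=True)
o=get_obs();i=cams.grab_frame("wrist");cv2.imwrite("pics/p.png",i[:,:,::-1]);print(o['position'],o['tcp_rot'])
j=cams.grab_frame("side");k=cams.grab_frame("scene")
# compare fixed cameras with the first pictures around the pin
for n,f in(("side",j),("scene",k)):
  a=cv2.imread(f"pics/{n}0.png")[:,:,::-1]
  u,v=proj(n,[.515,-.322,.13]).astype(int)
  d=np.abs(a[v-22:v+15,u-14:u+14].astype(int)-f[v-22:v+15,u-14:u+14]).max(2)>50
  print(n,u,v,d.sum());print("\n".join("".join(".#"[int(x)] for x in r) for r in d))
E
```

```text
clock: 19.18
position: [0.5134, -0.3201, 0.1154]
tcp_rot: [180.0, -0.0, 67.5]
wrist_force: [0.0, -0.3, 0.8]
finger_gap: 0.053
grip_force: 0.0
clock: 19.8
position: [0.5138, -0.3202, 0.2933]
tcp_rot: [179.8, 0.0, 67.5]
wrist_force: [0.6, 0.6, -0.9]
finger_gap: 0.0614
grip_force: 0.0
[ 0.5138 -0.3202  0.2933] [179.7897   0.0317  67.491 ]
side 310 126 38
.........................###
..........................##
.........................###
.........................###
..........................##
..........................##
..........................##
..........................##
...........................#
...........................#
...........................#
...........................#
............................
............................
............................
............................
............................
................#...........
............................
............................
............................
............................
............................
............................
............................
.....................
[... 717 characters left out ...]
....
.......#....................
#..#.#......................
..#.#....................##.
.#.#...................####.
..##..................#####.
.#....................####..
......................####..
......................###...
......................####..
......................###...
.......................##...
.......................#....
............................
............................
............................
............................
............................
............................
............................
............................
............................
............................
............................
............................
```

The pin hangs as it did at the start: in the side view its silhouette is unchanged, and only shadows differ. Next is the tray.

```bash
python3 -m jog '[[0.1,0.5,0,0,0,0.1,0.5],[0.15,0.88,0,0,0,0.11,0.5],[0.15,0.88,0,0,0,0,0.5],[0.15,0.88,0,0,0,0,0.5],[0.15,0.88,0,0,0,0,0.5]]'|sed -n 2p; python3 -m jog '[[0.15,0.88,0,0,0,0,0.5],[0.16,0.88,0,0,0,0,0.5],[0.16,0.88,0,0,0,0,0.5],[0.16,0.8,0,0,0,0,0.5],[0,0,0,0,0,0,0.5]]'|sed -n 2p;python3 -m jog '[[0,0,0,0,0,0,0.5],[0,0,0,0,0,0,0.5]]'
python3 - <<'E'
from h import *
np.set_printoptions(precision=4,suppress=True)
o=get_obs();i=cams.grab_frame("wrist");print(o['position'],o['tcp_rot'])
m=(i.min(2)>170)&(np.ptp(i.astype(int),axis=2)<60);m[225:]=0
n,l,s,c=cv2.connectedComponentsWithStats(m.astype(np.uint8))
for k in range(1,n):
  if s[k,4]>150:print(s[k],c[k])
for n_ in(.01,.0): print(proj("wrist",[.596,.1341,.186],o),proj("wrist",[.619,.1943,.186],o))
for v in range(90,225,15):
  r=np.where(m[v,200:310])[0]+200
  if len(r):print(v,r.min(),r.max(),plane("wrist",((r.min()+r.max())/2,v),.186,o))
E
```

```text
position: [0.5548, -0.0758, 0.2888]
position: [0.5914, 0.1338, 0.2885]
clock: 21.45
position: [0.593, 0.1262, 0.2892]
tcp_rot: [180.0, 0.0, 69.2]
wrist_force: [-0.3, -0.5, -0.7]
finger_gap: 0.0435
grip_force: 0.0
[0.593  0.1262 0.2892] [179.9997   0.0476  69.1907]
[108   0  35  17 356] [127.8174   6.9466]
[ 475    0   37  225 5016] [498.7301  87.2285]
[389  39  26  37 390] [401.0821  56.8205]
[ 245  111   17  114 1746] [252.8517 166.4307]
[169 117  44  68 695] [183.7266 150.8273]
[368 142  27  21 239] [381.2762 151.9665]
[253.5867 180.9076] [253.5924 111.3956]
[253.5867 180.9076] [253.5924 111.3956]
120 245 261 [0.6158 0.1875 0.186 ]
135 245 260 [0.6106 0.1752 0.186 ]
150 200 260 [0.5862 0.1697 0.186 ]
165 246 260 [0.601  0.1489 0.186 ]
180 246 260 [0.5958 0.1351 0.186 ]
195 246 260 [0.5904 0.121  0.186 ]
210 246 260 [0.5848 0.1063 0.186 ]
```

The bezel agrees with the estimate: midline column 253 and upper end at row 111, with z about 0.186. I'll descend and pinch.

```bash
python3 -m jog '[[0.05,0.13,-0.4,0,0,0,0.5],[0,0,-0.7,0,0,0,0.5],[0,0,-0.6,0,0,0,0.5],[0,0,-0.35,0,0,0,0.5],[0,0,0,0,0,0,0.5]]' 30; python3 -m jog '[[0,0,0,0,0,0,0],[0,0,0,0,0,0,0],[0,0,0,0,0,0,0],[0,0,0,0,0,0,0],[0,0,0,0,0,0,0]]' 30
```

```text
clock: 22.12
position: [0.5953, 0.1339, 0.1651]
tcp_rot: [-179.9, 0.1, 69.2]
wrist_force: [0.3, 0.4, 0.2]
finger_gap: 0.0433
grip_force: 0.0
clock: 22.75
position: [0.595, 0.1359, 0.1665]
tcp_rot: [-179.9, 0.0, 69.3]
wrist_force: [-6.0, 1.4, 2.4]
finger_gap: 0.0133
grip_force: 30.0
```

```bash
python3 -m jog '[[-0.008,0.003,0.05,0,0,0,0],[0,0,0.15,0,0,0,0],[0,0,0.2,0,0,0,0],[0,0,0.2,0,0,0,0]]'|sed -n '2p;4,5p'; python3 -m jog '[[0,0,0.2,0,0,0,0],[0,0,0.2,0,0,0,0],[0,0,0.2,0,0,0,0],[0,0,0,0,0,0,0]]'|sed -n '2p;4,5p'
```

```text
position: [0.5949, 0.1359, 0.2032]
wrist_force: [-3.8, 2.7, -5.0]
finger_gap: 0.0131
position: [0.595, 0.1359, 0.2404]
wrist_force: [-8.5, 0.9, 1.0]
finger_gap: 0.0135
```

```bash
python3 -m jog '[[0,0,0.12,0,0,0,0],[0,0,0.08,0,0,0,0],[0,0,0,0,0,0,0]]'|sed -n '2p;4,5p'; python3 -m jog '[[0,0,0.05,0,0,0,0],[0,0,0,0,0,0,0]]'|sed -n '2p;4,5p';python3 -m jog '[[0,0,0.04,0,0,0,0],[0,0,0,0,0,0,0]]'|sed -n '2p;4,5p'
```

```text
position: [0.595, 0.1359, 0.2519]
wrist_force: [-7.4, 1.0, 2.0]
finger_gap: 0.013
position: [0.595, 0.1358, 0.2546]
wrist_force: [-7.0, 2.1, -0.8]
finger_gap: 0.0132
position: [0.595, 0.1359, 0.2569]
wrist_force: [-6.0, 2.0, -0.7]
finger_gap: 0.0135
```

```bash
python3 -m jog '[[0,0,0.04,0,0,0,0],[0,0,0,0,0,0,0]]'|sed -n '2p;4,5p'
```

```text
position: [0.595, 0.1358, 0.2587]
wrist_force: [-6.1, 2.2, -5.0]
finger_gap: 0.013
```

```bash
python3 -m jog '[[0,0,0.03,0,0,0,0],[0,0,0,0,0,0,0]]'|sed -n '2p;4,5p'; python3 -m jog '[[0,0,0.03,0,0,0,0],[0,0,0,0,0,0,0]]'|sed -n '2p;4,5p'; python3 tray.py | grep now
```

```text
position: [0.5949, 0.1358, 0.2588]
wrist_force: [-1.4, 4.8, -16.2]
finger_gap: 0.0132
position: [0.5948, 0.1358, 0.259]
wrist_force: [2.6, 6.9, -27.1]
finger_gap: 0.0134
scene now [(163, (np.int64(132), np.int64(137)), array([0.114])), (160, (np.int64(130), np.int64(136)), array([0.114])), (157, (np.int64(130), np.int64(130)), array([0.102])), (154, None, None)]
side now [(210, None, None), (216, None, None), (224, None, None), (229, None, None)]
```

The force rise shows the end stop. I'll back off the upward pull, release, rise clear and check.

```bash
python3 -m jog '[[0,0,-0.05,0,0,0,0],[0,0,0,0,0,0,0],[0,0,0,0,0,0,0]]'|sed -n '2p;4,5p'; python3 -m jog '[[0,0,0,0,0,0,0.5],[0,0,0,0,0,0,0.5],[0,0,0,0,0,0,0.5],[0,0,0,0,0,0,0.5]]'|sed -n '2p;4,5p'; python3 -m jog '[[0,0,0.3,0,0,0,0.5],[0,0,0.7,0,0,0,0.5],[0,0,0.5,0,0,0,0.5],[0,0,0,0,0,0,0.5],[0,0,0,0,0,0,0.5]]'; python3 tray.py | grep now
```

```text
position: [0.5949, 0.1358, 0.2587]
wrist_force: [-4.5, 2.8, -9.5]
finger_gap: 0.0135
position: [0.596, 0.1352, 0.2593]
wrist_force: [-0.5, 0.0, -0.2]
finger_gap: 0.0415
clock: 26.98
position: [0.5956, 0.1354, 0.349]
tcp_rot: [180.0, -0.0, 69.3]
wrist_force: [-0.7, -0.2, -1.0]
finger_gap: 0.0436
grip_force: 0.0
scene now [(163, (np.int64(133), np.int64(137)), array([0.114])), (160, (np.int64(130), np.int64(136)), array([0.114])), (157, (np.int64(128), np.int64(132)), array([0.109])), (154, (np.int64(126), np.int64(130)), array([0.108]))]
side now [(210, (np.int64(173), np.int64(180)), array([0.114])), (216, (np.int64(178), np.int64(185)), array([0.114])), (224, (np.int64(186), np.int64(192)), array([0.114])), (229, (np.int64(191), np.int64(195)), array([0.114]))]
```

```bash
python3 -c "
from cell import ticket
print(ticket.hand_in())"
```

```text
the job is handed in; nothing more can be done
None
```

I handed in the job with the tray sprung by the pin and then pulled to its end stop, the pin back in its original rack hole, and the gripper clear of everything; the hand-in gave no verdict.

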